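Crack the sealed pot and hold it vented

ROBOT

A 6-joint arm with a two-finger parallel gripper is mounted at the origin on a cart in front of the work surface, level with it; the furniture and walls round the work are solid. World frame = base frame: x ahead of the robot, y to its left, z up, the work surface at z = 0. Lengths are in m, angles in rad, forces in N, time in s.
With the tool pointing down it reaches from about 0.35 to 0.925 m from the base axis. Payload 6.4 kg.
Tool frame: the origin (TCP) lies on the centre line of the jaws, within the pads' length; the fingertips stand 11 mm ahead of it and the grasp point (between the pads) lies 8 mm behind it (tcp_to_tips is the distance from the TCP to the fingertips, in m); z points along the fingers, y is the line along which they close (so a half turn about z gives the same grasp; the last joint's range is limited). The gripper opens to 85 mm and grips with 20 to 120 N. Pads are 22 mm wide; open, the fingers measure 114 mm over their backs; the gripper's body (76 mm by 85 mm) begins 54 mm behind the grasp point. The pads swing forward as they close: fully open they stand 13 mm farther back than shut.
Start: joints at [1.088, 0.245, 1.558, -0, 1.339, -0.174], TCP at [0.198, 0.619, 0.242] pointing down, gripper open.
Joint ranges: [-3.13, 3.13], [-1.02, 2.26], [0.13, 2.54], [-0.95, 4.09], [0.21, 2.88], [-2.74, 2.74]. Speed limits (rad/s): [2.57, 2.57, 3.14, 3.14, 3.14, 3.14].

INTERFACE

Orientations are given as a unit quaternion [x, y, z, w].
In Python, from bench import read_state, read_camera, camera_info, hand_in, tcp_to_tips gives the robot as it stands.
- The arm moves only by the tool drive_tool, never from a script. Its argument "plan" is text: rows parted by semicolons, each of 7 numbers parted by spaces: the shift along the world's x, y, z in cm, then the turn, a rotation vector about the world's x, y, z in degrees, then the gripper's target within -1 to 1 (fully open at 1, half-way at 0, shut at -1). In form: dx dy dz rx ry rz jaw; .... A call has exactly 5 rows; each row is the pose to reach, as a shift and turn from the pose commanded when the call began; what a row does not reach only later rows make up. A row lasts 1/8 s, in which the tool goes at most 62.5 mm and 10.7 degrees, less where a joint would pass 70% of its speed; a pose out of reach is approached as far as the arm can. A call with a gripper value outside its range is refused whole. The fingers move at their own pace and stop on an object; "force" is the grip in N (left out, the last holds). Time passes only in rows, so rows that repeat a pose let the fingers close, or fill a call up. It gives the time, the measured TCP pose, the force, the opening and the grip force at its end, in the units of the state.
- read_state(): the state, without advancing time (a new reading comes with each control period).
- read_camera(name): name is "scene" or "top" or "wrist"; returns the picture (480x640x3 uint8, blue, green, red); there is no depth.
- camera_info(name): a dict with "mtx" (3x3 intrinsics, pixels), "pose" (4x4, takes a point from camera to world coordinates). Camera axes: x right, y up, looking along -z (the intrinsics and any distortion apply to the point x, -y, -z); pixel columns grow to the right and rows downward; lengths in m; the calibration is good to about 2 mm. A picture is of the moment at which its call begins: read the wrist's pose just before it. camera_info takes no time and is no camera call; for the wrist camera it gives the pose at the moment of the call.
- hand_in(): hands the job in; it is judged then, once.
The state is a dict: "time_s": time; "joint_positions": joint angles; "joint_velocities": joint speeds; "effort": joint torques, N m; "tool_pos": TCP position; "orientation": TCP orientation; "force": force on the tool from outside, world axes, zero at the start; "ft_torque": the same for the moment, N m; "finger_gap": opening from 0.0 (shut) to 1.0 (fully open); "grip_force": force on a finger pad.
Only numpy, scipy, OpenCV 4.12 (cv2) and the standard library are available. Lean on these libraries where they do the work, as an engineer would, in place of code of your own. Each camera call takes 0.05 s, during which the arm holds its last target. There are 200 camera calls.

TASK

Lift the heavy hold-down ring up off the post of the sealed pot's lid and set it down flat on the bench beside the pot, leaving the lid shut meanwhile. Then grip the post, pull the lid straight up until its sticky seal lets go, without jerking it away from the pot, and keep holding it level over the pot's mouth about 2 cm open so the pot can vent: the job finishes with the lid still held in the gripper. Leave the other things on the bench alone.

Things in the scene. Friction and masses are not known exactly. Their poses are not given: they have to be found in the camera images.
- pot: Round bare-metal pot screwed to the bench with four small lugs at its foot (they reach 82 mm from its axis, 11 mm high). Outer diameter 124 mm, mouth diameter 92 mm, rim 80 mm above the bench. Origin: centre of its underside, on the bench; z up. The bench frame has solid corner posts at its front edge (x 0.35 to 0.5 m, at y about +0.45 and -0.52 m): swing the arm in behind them, close to the base.
- lid: Loose metal lid of the pot, about 0.25 kg: a disc of diameter 116 mm, 8 mm thick, that rests on the pot's rim, with a plug of diameter 86 mm reaching 12.7 mm down into the mouth, and an upright post of diameter 22 mm and height 50 mm on the centre of its top. Origin: centre of the disc's underside (80 mm above the bench when shut); z up along the post.
- rim (a point): Centre of the pot's mouth at the height of its rim, 80 mm above the bench. The lid's origin lies here (within 1 mm) when it is shut. A springy rubber seal inside the mouth holds the lid: pulling the lid straight up meets a peak of about 10 to 20 N (lid's weight included) within the first 3 to 5 mm, then lets go suddenly.
- post_top (a point): Centre of the top end of the lid's post, 58 mm above the lid's origin.
- ring: Loose dark steel hold-down ring, about 0.35 kg, outer diameter 56 mm, hole diameter 30 mm, 26 mm high. It starts round the post, lying flat on the lid's top. Origin: centre of its underside; z along its axis.
- flange: Bystander: small turned metal flange, 53 x 53 x 15 mm, lying on the bench to the left. Origin: centre of its underside.
- hex_keys: Bystander: set of hex keys standing in a black holder, 37 x 75 x 84 mm, behind the work. Origin: centre of its underside.
- bush: Bystander: plain round bush, 32 mm diameter, 34 mm high, behind the work. Origin: centre of its underside.
- spanner: Bystander: combination spanner, 181 mm long (along its own y), 30 mm wide, 10 mm high, lying on the bench to the right. Origin: centre of its underside.
There are look-alikes about, which are no part of the job. Leave any blue or brown look-alike of the lid alone. What is shaped like the ring but blue is not meant.

How it is judged:
By the outcome, as a careful person would: the job done as asked, in the order asked, and still so for the second after the job is handed in, while the arm keeps its last pose, push and grip.
It also fails if it takes over 56 s, if anything falls off the work surface, if the arm or the gripper's body presses on something with over 40 N, if the wrist force passes 120 N, or if a joint passes its speed limit or range.

## Working session

There is one attempt and no reset: what is moved stays moved. The work goes in short steps, Python scripts to look and compute and a tool call to move; the robot and the scene stay as the last step left them, time stands still between calls to the robot, and variables do not carry over. Pictures are saved under pics/ and viewed, at most 10 in all, crops included, and the job is handed in when it is done.

Besides the shell and the picture viewer there is one more tool, called as name(argument=value, ...), one argument or row to a line, values as JSON. drive_tool: Moves the arm, as the interface text tells. Its arguments: {"type":"object","properties":{"plan":{"type":"string"},"force":{"type":"number"}},"required":["plan"]}

```bash
mkdir -p pics
cat > h.py <<'E'
import numpy as np, cv2
from bench import *
def px2w(name,u,v,z,info=None):
    i=info or camera_info(name); K=np.array(i["mtx"]);T=np.array(i["pose"])
    d=np.linalg.inv(K)@[u,v,1]; d=T[:3,:3]@(d*[1,-1,-1]); o=T[:3,3]
    return o+d*(z-o[2])/d[2]
def w2px(name,p,info=None):
    i=info or camera_info(name); K=np.array(i["mtx"]);T=np.array(i["pose"])
    c=T[:3,:3].T@(np.array(p)-T[:3,3]); q=K@(c*[1,-1,-1]); return q[:2]/q[2]
E
python3 - <<'E'
from h import *
for n in("top","scene"):
    cv2.imwrite(f"pics/{n}1.png",read_camera(n)); i=camera_info(n); print(n,i.keys(),np.round(i["pose"],3).tolist(),np.round(i["mtx"],1).tolist())
print(read_state(),tcp_to_tips)
E
```

```text
top dict_keys(['mtx', 'pose']) [[0.0, 0.996, -0.087, 0.487], [-1.0, 0.002, 0.022, 0.044], [0.022, 0.087, 0.996, 1.291], [0.0, 0.0, 0.0, 1.0]] [[568.7, 0.0, 317.9], [0.0, 568.7, 238.3], [0.0, 0.0, 1.0]]
scene dict_keys(['mtx', 'pose']) [[0.838, 0.406, -0.365, 0.149], [-0.546, 0.63, -0.553, -0.671], [0.005, 0.662, 0.749, 1.083], [0.0, 0.0, 0.0, 1.0]] [[565.9, 0.0, 313.8], [0.0, 565.9, 239.1], [0.0, 0.0, 1.0]]
{'time_s': 0.1, 'joint_positions': array([ 1.08793239e+00,  2.45737050e-01,  1.55889509e+00,  2.17876910e-05,
        1.33866056e+00, -1.74098331e-01]), 'joint_velocities': array([-9.84005729e-05,  9.45493323e-05, -3.52197531e-03,  1.11557055e-03,
        4.99068887e-04,  1.20200912e-03]), 'effort': array([ 5.81933382e-04, -4.30677187e+01, -3.27128577e+01, -1.68796782e-04,
        2.86411028e-03, -2.21920095e-05]), 'tool_pos': array([0.19728963, 0.61884028, 0.24129347]), 'orientation': array([ 1.53772701e-01,  9.88105882e-01, -8.01159257e-04, -2.84256295e-04]), 'force': array([0.18379562, 0.68550483, 0.25455649]), 'ft_torque': array([-0.02077957,  0.0251805 , -0.00133389]), 'grip_force': 0.0, 'finger_gap': 0.9958597708456204} 0.011
```

View pics/top1.png

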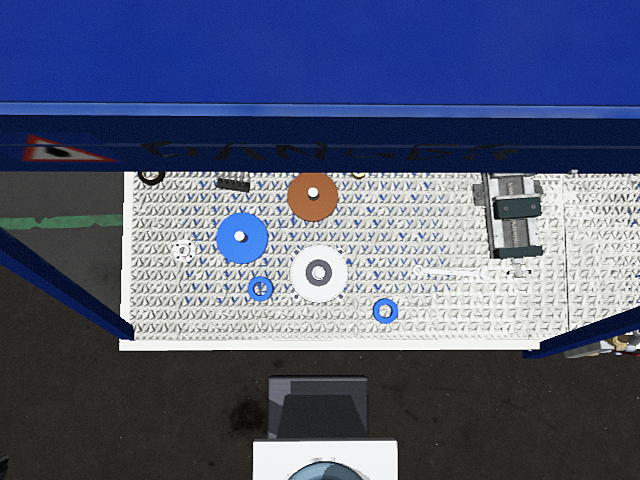

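View pics/scene1.png

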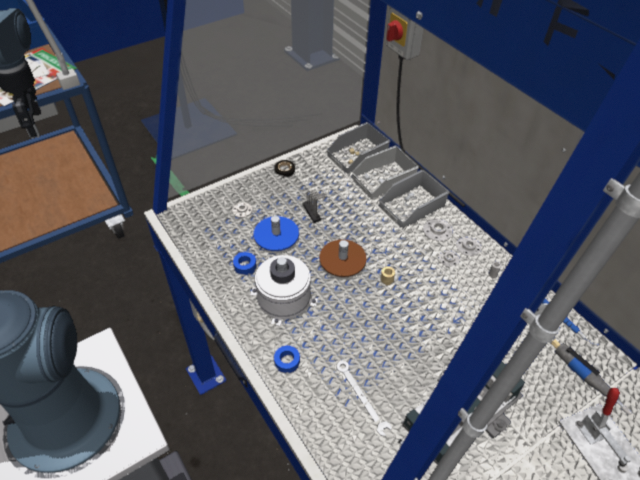

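The top view shows the pot with its white lid at px (319,274), with the ring and post at (319,272). The blue lid is at (242,238), the brown lid at (313,195), the blue rings at (260,289) and (385,311), the flange at (182,250) and the spanner around (450,272). The scene view agrees: pot at (283,285), dark ring at (283,268).

Run:
```python
from h import *
im=cv2.imread("pics/top1.png")
for nm,u,v,z in [("post",319,272,.138),("lidc",319,273.5,.088),("blueL",242,238,.01),("bluering1",260,289,.026),("bluering2",385,311,.026),("span1",420,271,.01),("flange",182,250,.01),("brown",313,195,.01),("edge",319,345,0),("postL",130,335,0.0)]:
    print(nm,px2w("top",u,v,z).round(3))
print("scene post",px2w("scene",282.5,261,.138).round(3))
g=im[230:320,270:370]; cv2.imwrite("pics/c.png",cv2.resize(g,None,fx=6,fy=6,interpolation=cv2.INTER_CUBIC))
s=cv2.imread("pics/scene1.png")[235:330,235:335]; s=cv2.resize(s,None,fx=4,fy=4,interpolation=cv2.INTER_CUBIC)
t=cv2.resize(g,None,fx=4,fy=4,interpolation=cv2.INTER_CUBIC)
cv2.imwrite("pics/c.png",np.hstack([t,cv2.resize(s,(400,360))]))
```

```text
post [0.52  0.016 0.138]
lidc [0.518 0.015 0.088]
blueL [0.6   0.187 0.01 ]
bluering1 [0.485 0.144 0.026]
bluering2 [ 0.437 -0.133  0.026]
span1 [ 0.526 -0.215  0.01 ]
flange [0.572 0.321 0.01 ]
brown [0.698 0.027 0.01 ]
edge [0.36  0.013 0.   ]
postL [0.383 0.434 0.   ]
scene post [0.518 0.01  0.138]
```

View pics/c.png

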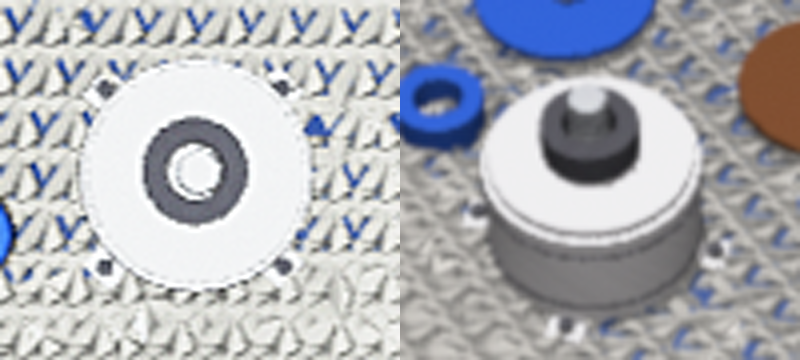

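The crop confirms the post and ring are concentric at about px (318.8, 272.5), which gives (0.519, 0.015). I'll retract first, then swing in behind the corner post.

drive_tool(
  plan="-1 -4 1 0 0 0 1; -2.5 -9 2 0 0 0 1; -4 -14 3 0 0 0 1; -5.5 -19.5 4.5 0 0 0 1; -6.5 -24 6 0 0 0 1",
)

```text
time_s: 0.72
tool_pos: [0.1316, 0.3774, 0.302]
orientation: [0.154, 0.988, -0.0, -0.0]
force: [0.1, 0.1, 0.9]
finger_gap: 1.005
grip_force: 0.0
```

drive_tool(
  plan="5 -2 0 0 0 3 1; 10 -5 0 0 0 6 1; 15 -9 0 0 0 9 1; 19 -13 0 0 0 13 1; 22 -17 0 0 0 17 1",
)

```text
time_s: 1.35
tool_pos: [0.3536, 0.2075, 0.302]
orientation: [0.005, 1.0, -0.0, -0.0]
force: [-0.1, 0.2, 0.6]
finger_gap: 0.995
grip_force: 0.0
```

drive_tool(
  plan="3 -5 0 0 0 0 1; 7 -9.5 0 0 0 0 1; 11 -14 -2 0 0 0 1; 14 -17.5 -4 0 0 0 1; 16.5 -19.2 -5 0 0 0 1",
)

```text
time_s: 1.98
tool_pos: [0.5177, 0.0153, 0.2504]
orientation: [0.007, 1.0, 0.0, -0.001]
force: [0.6, 0.3, 0.2]
finger_gap: 0.998
grip_force: 0.0
```

Run:
```python
from h import *
i=camera_info("wrist"); im=read_camera("wrist"); cv2.imwrite("pics/w1.png",im)
print(read_state()["tool_pos"],np.round(i["pose"],3).tolist(),w2px("wrist",[.519,.015,.138],i),w2px("wrist",[.519,.015,.114],i))
np.savez("w1.npz",pose=i["pose"],mtx=i["mtx"])
```

```text
[0.51923974 0.01407463 0.24940937] [[0.015, -0.959, -0.284, 0.444], [1.0, 0.015, 0.004, 0.016], [0.001, -0.284, 0.959, 0.381], [0.0, 0.0, 0.0, 1.0]] [321.55763302 240.1363355 ] [321.49997405 231.4504499 ]
```

View pics/w1.png

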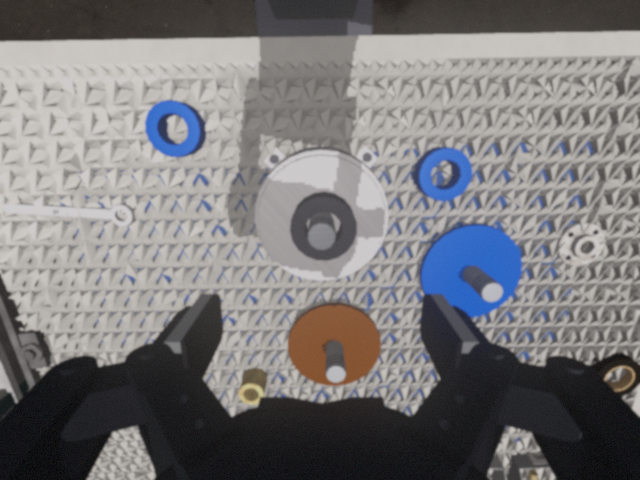

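The wrist view shows the post top at (321,236) and the ring top at (323,227), within 2 mm of the prediction. The drop area right of the pot, around px (210,290), is clear. I'm descending onto the ring.

drive_tool(
  plan="-0.1 0 -3 0 0 0 1; -0.1 0 -6 0 0 0 1; -0.1 0 -9.5 0 0 0 1; -0.1 0 -12 0 0 0 1; -0.1 0 -13 0 0 0 1",
)

```text
time_s: 2.65
tool_pos: [0.5152, 0.0176, 0.1205]
orientation: [0.006, 1.0, 0.0, -0.002]
force: [1.4, 0.1, -0.2]
finger_gap: 0.999
grip_force: 0.0
```

drive_tool(
  plan="0 0 -0.5 0 0 0 1; 0 0 -1 0 0 0 1; 0 0 -1.5 0 0 0 1; 0 0 -1.5 0 0 0 1; 0 0 -1.5 0 0 0 1",
)

```text
time_s: 3.28
tool_pos: [0.5168, 0.0172, 0.1076]
orientation: [0.006, 1.0, -0.0, 0.0]
force: [0.1, -0.1, 0.2]
finger_gap: 0.994
grip_force: 0.0
```

Run:
```python
from h import *
for n in("wrist","scene"): cv2.imwrite(f"pics/{n}2.png",read_camera(n))
s=read_state();print(s["tool_pos"],s["force"],s["finger_gap"])
a=cv2.imread("pics/wrist2.png");b=cv2.imread("pics/scene2.png")[190:330,200:400]
cv2.imwrite("pics/c2.png",np.hstack([cv2.resize(a,(400,300)),cv2.resize(b,(400,300))]))
```

```text
[0.51673364 0.01721349 0.10757547] [-0.06261309  0.1856827  -0.36530152] 1.0019106996385947
```

View pics/c2.png

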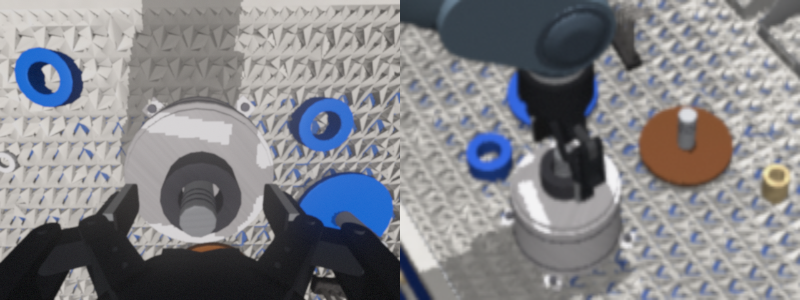

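The ring sits between the open fingers, with its centre about 2 mm to the −y side of the jaw centre. I'll correct that, drop 5 mm and close.

drive_tool(
  plan="0 -0.2 -0.2 0 0 0 1; 0 -0.2 -0.5 0 0 0 1; 0 -0.2 -0.5 0 0 0 0.4; 0 -0.2 -0.5 0 0 0 0; 0 -0.2 -0.5 0 0 0 -0.4",
  force=50,
)

```text
time_s: 4.0
tool_pos: [0.5169, 0.0153, 0.1027]
orientation: [0.006, 1.0, 0.0, 0.0]
force: [0.2, 0.9, 2.7]
finger_gap: 0.628
grip_force: 52.4
```

drive_tool(
  plan="0 0 0 0 0 0 -0.4; 0 0 0 0 0 0 -0.4; 0 0 0 0 0 0 -0.4; 0 0 0 0 0 0 -0.4; 0 0 0 0 0 0 -0.4",
)

```text
time_s: 4.62
tool_pos: [0.5169, 0.0152, 0.1026]
orientation: [0.006, 1.0, -0.0, 0.0]
force: [-0.2, 0.7, 5.3]
finger_gap: 0.63
grip_force: 52.6
```

drive_tool(
  plan="0 0 0.2 0 0 0 -0.4; 0 0 0.7 0 0 0 -0.4; 0 0 1.5 0 0 0 -0.4; 0 0 2.5 0 0 0 -0.4; 0 0 3.5 0 0 0 -0.4",
)

```text
time_s: 5.25
tool_pos: [0.5167, 0.0152, 0.1382]
orientation: [0.006, 1.0, -0.0, 0.0]
force: [-0.6, 0.5, -2.4]
finger_gap: 0.624
grip_force: 53.0
```

drive_tool(
  plan="0 0 1.5 0 0 0 -0.4; 0 0 3 0 0 0 -0.4; 0 0 4.5 0 0 0 -0.4; 0 0 5 0 0 0 -0.4; 0 0 5 0 0 0 -0.4",
)

```text
time_s: 5.88
tool_pos: [0.5167, 0.0152, 0.1877]
orientation: [0.006, 1.0, -0.0, 0.0]
force: [0.1, -0.5, -3.3]
finger_gap: 0.626
grip_force: 53.1
```

Run:
```python
from h import *
for n in("wrist","scene"): cv2.imwrite(f"pics/{n}3.png",read_camera(n))
s=read_state();print(s["tool_pos"],s["force"],s["finger_gap"])
a=cv2.imread("pics/wrist3.png");b=cv2.imread("pics/scene3.png")[190:330,200:400]
cv2.imwrite("pics/c3.png",np.hstack([cv2.resize(a,(400,300)),cv2.resize(b,(400,300))]))
```

```text
[0.51610604 0.01535256 0.18666124] [-0.5348098   0.67947269 -2.86358934] 0.6243629227580705
```

View pics/c3.png

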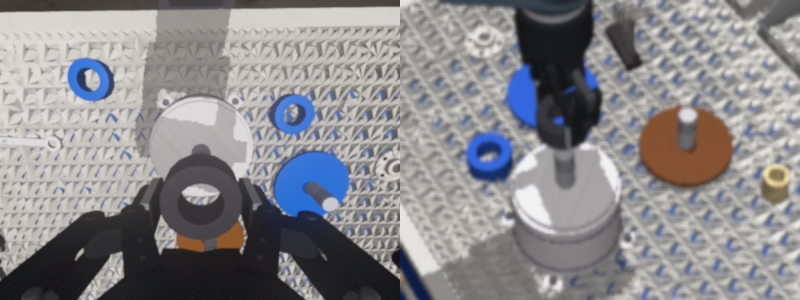

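The ring is clear above the post and level, and the lid is still shut. I'm carrying it to about (0.60, −0.11).

drive_tool(
  plan="1 -2 0.5 0 0 0 -0.4; 3 -5 0.5 0 0 0 -0.4; 5.5 -8.5 0.5 0 0 0 -0.4; 7.5 -11.5 0.5 0 0 0 -0.4; 8.4 -12.5 0 0 0 0 -0.4",
)

```text
time_s: 6.6
tool_pos: [0.6018, -0.1125, 0.1873]
orientation: [0.007, 1.0, -0.0, 0.0]
force: [-0.8, -0.1, -2.5]
finger_gap: 0.628
grip_force: 53.2
```

drive_tool(
  plan="0 0 -4 0 0 0 -0.4; 0 0 -8 0 0 0 -0.4; 0 0 -12 0 0 0 -0.4; 0 0 -14.5 0 0 0 -0.4; 0 0 -15.5 0 0 0 -0.4",
)

```text
time_s: 7.22
tool_pos: [0.599, -0.1091, 0.0299]
orientation: [0.006, 1.0, 0.001, -0.002]
force: [-0.2, 0.4, -2.8]
finger_gap: 0.629
grip_force: 53.3
```

drive_tool(
  plan="0 0 -0.5 0 0 0 -0.4; 0 0 -1 0 0 0 -0.4; 0 0 -1.2 0 0 0 -0.4; 0 0 -1.2 0 0 0 -0.4; 0 0 -1.2 0 0 0 -0.4",
)

```text
time_s: 7.85
tool_pos: [0.6008, -0.1098, 0.0207]
orientation: [0.006, 1.0, -0.0, 0.0]
force: [0.2, 0.5, -3.7]
finger_gap: 0.63
grip_force: 53.4
```

drive_tool(
  plan="0 0 -0.1 0 0 0 -0.4; 0 0 -0.2 0 0 0 -0.4; 0 0 -0.3 0 0 0 -0.4; 0 0 -0.4 0 0 0 -0.4; 0 0 -0.5 0 0 0 -0.4",
)

```text
time_s: 8.48
tool_pos: [0.6006, -0.1097, 0.0164]
orientation: [0.006, 1.0, 0.0, -0.001]
force: [-7.5, 1.8, 12.1]
finger_gap: 0.632
grip_force: 54.8
```

Contact made (12 N upward). I'm releasing slowly, straight open.

drive_tool(
  plan="0 0 0.1 0 0 0 -0.4; 0 0 0.1 0 0 0 0.5; 0 0 0.1 0 0 0 0.8; 0 0 0.1 0 0 0 1; 0 0 0.1 0 0 0 1",
)

```text
time_s: 9.1
tool_pos: [0.6006, -0.1098, 0.0164]
orientation: [0.006, 1.0, -0.0, 0.0]
force: [-0.5, 0.5, -0.8]
finger_gap: 0.998
grip_force: 0.0
```

drive_tool(
  plan="0 0 0 0 0 0 1; 0 0 0.5 0 0 0 1; 0 0 2 0 0 0 1; 0 0 5 0 0 0 1; 0 0 9 0 0 0 1",
)

```text
time_s: 9.72
tool_pos: [0.6001, -0.1096, 0.1075]
orientation: [0.006, 1.0, 0.0, -0.0]
force: [0.3, 0.3, -0.2]
finger_gap: 1.001
grip_force: 0.0
```

drive_tool(
  plan="0 0 4 0 0 0 1; 0 0 8.5 0 0 0 1; -3 4 11 0 0 0 1; -6 8.5 13 0 0 0 1; -8.4 12.5 14 0 0 0 1",
)

```text
time_s: 10.35
tool_pos: [0.516, 0.0164, 0.249]
orientation: [0.006, 1.0, -0.0, 0.002]
force: [-0.1, 0.4, -0.2]
finger_gap: 1.002
grip_force: 0.0
```

Run:
```python
from h import *
i=camera_info("wrist")
for n in("wrist","scene"): cv2.imwrite(f"pics/{n}4.png",read_camera(n))
s=read_state();print(s["tool_pos"],s["force"],s["finger_gap"], w2px("wrist",[.517,.015,.138],i),w2px("wrist",[.6006,-.1097,.026],i))
a=cv2.imread("pics/wrist4.png");b=cv2.imread("pics/scene4.png")[190:370,180:420]
cv2.imwrite("pics/c4.png",np.hstack([cv2.resize(a,(400,300)),cv2.resize(b,(400,300))]))
```

```text
[0.5154536  0.0181482  0.24902185] [0.43257568 0.30419201 0.32712559] 1.0037219657292207 [320.2648675  239.42272327] [211.77934211 281.29906549]
```

View pics/c4.png

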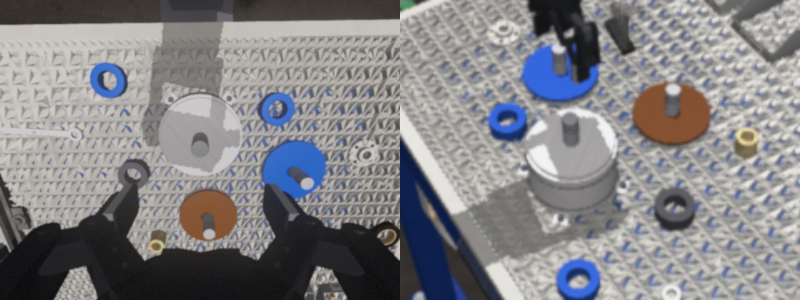

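The ring lies flat at about (0.60, −0.11). The lid is still shut, with the post top at full-size px (320,238), as predicted. I'm descending to the post.

drive_tool(
  plan="0 0 -3 0 0 0 1; 0 0 -6.5 0 0 0 1; 0 0 -10 0 0 0 1; 0 0 -12 0 0 0 1; 0 0 -13 0 0 0 1",
)

```text
time_s: 11.08
tool_pos: [0.5163, 0.0149, 0.1157]
orientation: [0.006, 1.0, 0.0, -0.0]
force: [0.3, -0.3, 0.7]
finger_gap: 1.0
grip_force: 0.0
```

drive_tool(
  plan="0 0 -0.5 0 0 0 1; 0 0 -1 0 0 0 0.6; 0 0 -1.2 0 0 0 0.3; 0 0 -1.2 0 0 0 0; 0 0 -1.2 0 0 0 0",
)

```text
time_s: 11.7
tool_pos: [0.5168, 0.0152, 0.1046]
orientation: [0.006, 1.0, -0.0, 0.0]
force: [0.6, 0.4, 0.4]
finger_gap: 0.496
grip_force: 0.0
```

Run:
```python
from h import *
i=camera_info("wrist"); a=read_camera("wrist"); cv2.imwrite("pics/w5.png",a)
s=read_state();print(s["tool_pos"],s["force"],s["finger_gap"], w2px("wrist",[.517,.015,.138],i),w2px("wrist",[.517,.025,.138],i))
```

```text
[0.51675344 0.0152481  0.10458941] [ 0.00983261 -0.21850591  0.18158841] 0.5001016002865717 [322.61198867 365.62900895] [352.27389225 365.31103832]
```

View pics/w5.png

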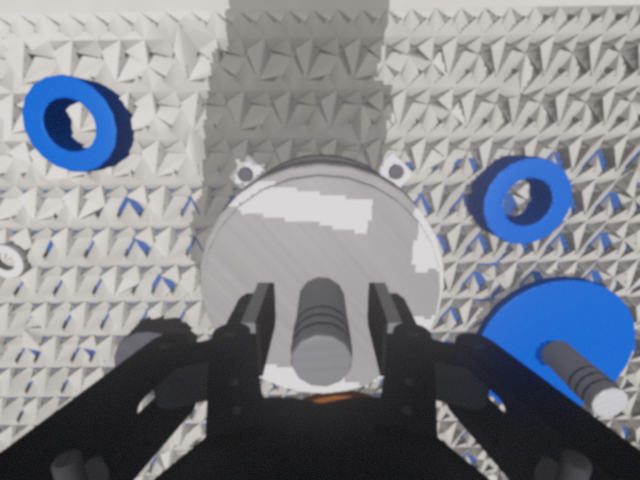

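The post (centre column 321) sits midway between the pads (274 and 369). I'm closing on it.

drive_tool(
  plan="0 0 0 0 0 0 -0.3; 0 0 0 0 0 0 -0.6; 0 0 0 0 0 0 -0.8; 0 0 0 0 0 0 -0.8; 0 0 0 0 0 0 -0.8",
  force=90,
)

```text
time_s: 12.38
tool_pos: [0.5168, 0.0152, 0.1046]
orientation: [0.006, 1.0, -0.0, 0.0]
force: [-0.6, 0.5, 3.6]
finger_gap: 0.236
grip_force: 87.7
```

drive_tool(
  plan="0 0 0.05 0 0 0 -0.8; 0 0 0.1 0 0 0 -0.8; 0 0 0.15 0 0 0 -0.8; 0 0 0.2 0 0 0 -0.8; 0 0 0.25 0 0 0 -0.8",
)

```text
time_s: 13.0
tool_pos: [0.5163, 0.0154, 0.1064]
orientation: [0.006, 1.0, 0.0, -0.0]
force: [0.3, -0.4, -3.5]
finger_gap: 0.236
grip_force: 88.0
```

drive_tool(
  plan="0 0 0.03 0 0 0 -0.8; 0 0 0.06 0 0 0 -0.8; 0 0 0.09 0 0 0 -0.8; 0 0 0.12 0 0 0 -0.8; 0 0 0.15 0 0 0 -0.8",
)

```text
time_s: 13.62
tool_pos: [0.5159, 0.0154, 0.1075]
orientation: [0.006, 1.0, 0.0, -0.001]
force: [1.9, 0.4, -12.6]
finger_gap: 0.238
grip_force: 88.3
```

drive_tool(
  plan="0 0 0.03 0 0 0 -0.8; 0 0 0.06 0 0 0 -0.8; 0 0 0.09 0 0 0 -0.8; 0 0 0.12 0 0 0 -0.8; 0 0 0.15 0 0 0 -0.8",
)

```text
time_s: 14.25
tool_pos: [0.5163, 0.0153, 0.1102]
orientation: [0.006, 1.0, 0.0, -0.0]
force: [-2.0, 0.3, -7.7]
finger_gap: 0.235
grip_force: 88.4
```

drive_tool(
  plan="0 0 0.03 0 0 0 -0.8; 0 0 0.06 0 0 0 -0.8; 0 0 0.09 0 0 0 -0.8; 0 0 0.12 0 0 0 -0.8; 0 0 0.15 0 0 0 -0.8",
)

```text
time_s: 14.88
tool_pos: [0.518, 0.015, 0.1127]
orientation: [0.006, 1.0, -0.0, 0.002]
force: [-0.7, 1.8, 4.2]
finger_gap: 0.232
grip_force: 89.6
```

drive_tool(
  plan="0 0 0 0 0 0 -0.8; 0 0 0 0 0 0 -0.8; 0 0 0 0 0 0 -0.8; 0 0 0 0 0 0 -0.8; 0 0 0 0 0 0 -0.8",
)

```text
time_s: 15.5
tool_pos: [0.518, 0.015, 0.1127]
orientation: [0.006, 1.0, -0.0, 0.002]
force: [-0.8, 0.8, 6.0]
finger_gap: 0.238
grip_force: 89.8
```

drive_tool(
  plan="0 0 0.05 0 0 0 -0.8; 0 0 0.1 0 0 0 -0.8; 0 0 0.15 0 0 0 -0.8; 0 0 0.2 0 0 0 -0.8; 0 0 0.25 0 0 0 -0.8",
)

```text
time_s: 16.12
tool_pos: [0.5163, 0.0154, 0.1135]
orientation: [0.006, 1.0, 0.0, -0.0]
force: [0.7, 0.6, 1.3]
finger_gap: 0.235
grip_force: 90.0
```

Run:
```python
from h import *
for n in("wrist","scene"): cv2.imwrite(f"pics/{n}6.png",read_camera(n))
s=read_state();print(s["tool_pos"],s["orientation"],s["force"],s["ft_torque"],s["finger_gap"])
a=cv2.imread("pics/wrist6.png");b=cv2.imread("pics/scene6.png")[220:325,220:360]
cv2.imwrite("pics/c6.png",np.hstack([cv2.resize(a,(400,300)),cv2.resize(b,(400,300))]))
```

```text
[0.51633016 0.01536241 0.11358745] [ 6.06511813e-03  9.99981565e-01  1.03554953e-04 -2.68957996e-04] [0.23067128 0.13980352 1.35163784] [ 0.12397571 -0.05115416  0.00943661] 0.23347813725145614
```

View pics/c6.png

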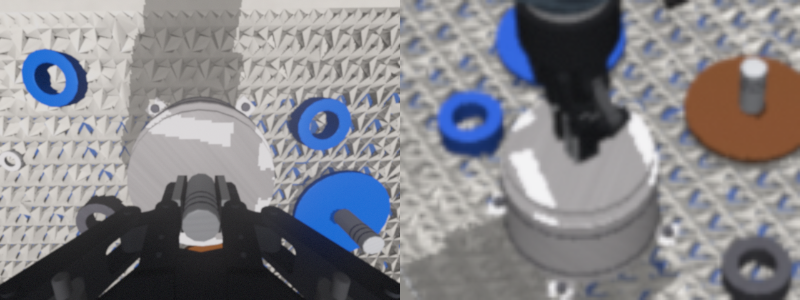

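The wrist view shows the post top at the same image spot relative to the fingers as before the pull, so the lid rises with the gripper, about 9 mm so far. I'll continue up gently to about 2 cm.

drive_tool(
  plan="0 0 0.1 0 0 0 -0.8; 0 0 0.2 0 0 0 -0.8; 0 0 0.3 0 0 0 -0.8; 0 0 0.4 0 0 0 -0.8; 0 0 0.5 0 0 0 -0.8",
)

```text
time_s: 16.85
tool_pos: [0.5164, 0.0152, 0.1187]
orientation: [0.006, 1.0, 0.0, -0.0]
force: [-0.4, -0.7, -3.0]
finger_gap: 0.236
grip_force: 89.3
```

drive_tool(
  plan="0 0 0.1 0 0 0 -0.8; 0 0 0.2 0 0 0 -0.8; 0 0 0.3 0 0 0 -0.8; 0 0 0.4 0 0 0 -0.8; 0 0 0.5 0 0 0 -0.8",
)

```text
time_s: 17.48
tool_pos: [0.5165, 0.0153, 0.1239]
orientation: [0.006, 1.0, 0.0, -0.0]
force: [-0.1, 1.1, -2.9]
finger_gap: 0.235
grip_force: 89.3
```

drive_tool(
  plan="0 0 0.1 0 0 0 -0.8; 0 0 0.1 0 0 0 -0.8; 0 0 0.1 0 0 0 -0.8; 0 0 0.1 0 0 0 -0.8; 0 0 0.1 0 0 0 -0.8",
)

```text
time_s: 18.1
tool_pos: [0.5165, 0.0153, 0.1248]
orientation: [0.006, 1.0, 0.0, -0.0]
force: [0.5, -0.1, -3.3]
finger_gap: 0.234
grip_force: 89.3
```

Run:
```python
from h import *
for n in("wrist","scene"): cv2.imwrite(f"pics/{n}7.png",read_camera(n))
s=read_state();print(s["tool_pos"],s["orientation"],s["force"],s["ft_torque"],s["finger_gap"])
a=cv2.imread("pics/wrist7.png");b=cv2.imread("pics/scene7.png")[220:325,220:360]
cv2.imwrite("pics/c7.png",np.hstack([cv2.resize(a,(400,300)),cv2.resize(b,(400,300))]))
```

```text
[0.51652771 0.01527139 0.12475881] [ 6.05172705e-03  9.99981688e-01  9.17296748e-06 -2.42260589e-05] [ 0.80025426 -0.31784729 -2.27236463] [ 0.03036529 -0.02312546 -0.00305173] 0.23112062143073508
```

View pics/c7.png

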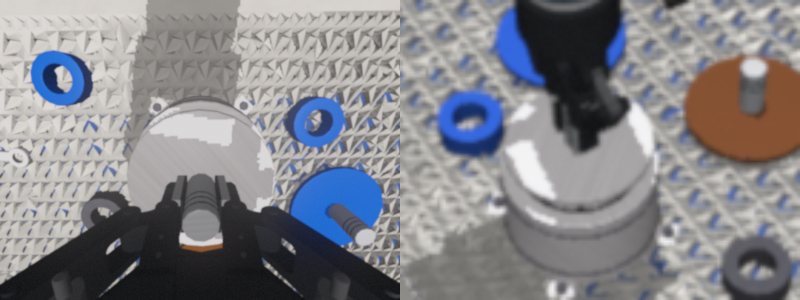

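The lid is up and level: its weight shows in the force (about −2.7 N), it is open about 20 mm, it is centred over the mouth, and the ring is untouched on the bench. I'm handing in.

```bash
python3 -c "
from bench import *
print(hand_in())"
```

```text
the job is handed in; nothing more can be done
None
```

The job is handed in: the ring lies flat on the bench right of the pot, and the gripper holds the lid level about 2 cm above the rim, centred over the mouth; no verdict came back.

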